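# Sauce bottles from the drip tray to the serving caddy, order kept

### The arm

A 6-joint arm with a two-finger parallel gripper is mounted at the origin on the work surface. World frame = base frame: x ahead of the robot, y to its left, z up, the work surface at z = 0. Lengths are in mm, angles in rad, forces in N, time in s.
With the tool pointing down it reaches from about 400 to 925 mm from the base axis. Payload 12.5 kg.
Tool frame: the origin (TCP) lies at the very end of the fingers, on their centre line; the grasp point (between the pads) lies 19 mm behind it; x points along the fingers, y is the direction in which the jaws open and shut, and the axes are right-handed (so a half turn about x gives the same grasp; the last joint's range is limited). The gripper opens to 95 mm and grips with 3 to 60 N. Pads are 20 mm wide; open, the fingers measure 119 mm over their backs; the gripper's body (75 mm by 180 mm) begins 59 mm behind the grasp point.
Start: joints at [-1.335, 0.491, 1.559, -0, 1.092, -0.106], TCP at [209.513, -588.856, 214.661] pointing down, gripper open.
Joint ranges: [-3.1, 3.1], [-0.84, 2.19], [0.05, 2.79], [-1.13, 4.28], [0.06, 2.93], [-2.69, 2.69]. Speed limits (rad/s): [2.22, 2.22, 2.79, 3.14, 3.14, 3.14].

### API

Orientations are given as [roll, pitch, yaw] about the fixed x, y, z axes, in that order (R = Rz(yaw) Ry(pitch) Rx(roll)).
In Python, from cell import env, optics, job gives the robot as it stands.
- The arm moves only by the shell command python3 -m handwheel 'ROWS' [OPENING]. ROWS is JSON, a list of rows, each an object with "travel": the shift along the world's x, y, z in mm, a list of three; "roll": the turn about the world's z in degrees. In form: [{"travel": [dx, dy, dz], "roll": roll}, ...]. A call has 1 to 8 rows; each row is the pose to reach, as a shift and turn from the pose commanded when the call began; what a row does not reach only later rows make up. A row lasts 1/10 s, in which the tool goes at most 50 mm and 8.59 degrees, less where a joint would pass 70% of its speed; a pose out of reach is approached as far as the arm can. A call with a gripper value outside its range is refused whole. OPENING is the closure, from -1 (fully open) to 1 (shut), set as the call begins (- or left out, the last holds). The fingers move at their own pace and stop on an object; the grip force is fixed at half the most. Time passes only in rows, so rows that repeat a pose let the fingers close. It gives the time, the measured TCP pose, the force and the opening at its end, in the units of the state.
- env.state(): the state, without advancing time (a new reading comes with each control period).
- optics.read_camera(name): name is "side" or "top" or "wrist"; returns the picture (420x560x3 uint8, red, green, blue); there is no depth.
- optics.camera_params(name): a dict with "fx", "fy", "cx", "cy" (pixels), "world_from_camera" (4x4, takes a point from camera to world coordinates). Camera axes: x right, y up, looking along -z (the intrinsics and any distortion apply to the point x, -y, -z); pixel columns grow to the right and rows downward; lengths in mm; the calibration is good to about 2 mm. A picture is of the moment at which its call begins: read the wrist's pose just before it. camera_params takes no time and is no camera call; for the wrist camera it gives the pose at the moment of the call.
- job.job_done(): hands the job in, once; it reports no verdict.
The state is a dict: "t": time; "joints": joint angles; "qvel": joint speeds; "tau": joint torques, N m; "eef_pos": TCP position; "tcp_rot": TCP orientation; "ft_force": force on the tool from outside, world axes, zero at the start; "moment": the same for the moment, N m; "opening": opening from 0.0 (shut) to 1.0 (fully open).
Only numpy, scipy, OpenCV 4.12 (cv2) and the standard library are available. Lean on these libraries where they do the work, as an engineer would, in place of code of your own. Each camera call takes 0.05 s, during which the arm holds its last target.

### The job

Move the four sauce bottles from the wooden tray into the wire caddy, one to a bay, so that they stand there in the same order from left to right (as seen from the robot) as they stand on the tray now. Set each one down upright on the caddy's floor without dropping it, leave the drip saucers behind, and do not disturb the salt shaker or the tumbler.

Things in the scene. Friction and masses are not known exactly. Their poses are not given: they have to be found in the camera images.
- red_mid (a point): The tomato-red sauce bottle, an upright plastic squeeze bottle, 0.1 to 0.2 kg, 96 mm tall: straight round body 46 mm across up to 64 mm, cap 37 mm across to 80 mm, thin nozzle to 96 mm. Point: on its axis half-way up, 48 mm above the foot; z up. Grip the body from above 4 to 8 mm above this point, fingers closing across the row (26 mm gaps along it).
- green_mid (a point): The green sauce bottle, an upright plastic squeeze bottle, 0.1 to 0.2 kg, 96 mm tall: straight round body 46 mm across up to 64 mm, cap 37 mm across to 80 mm, thin nozzle to 96 mm. Point: on its axis half-way up, 48 mm above the foot; z up. Grip the body from above 4 to 8 mm above this point, fingers closing across the row (26 mm gaps along it).
- white_mid (a point): The white sauce bottle, an upright plastic squeeze bottle, 0.1 to 0.2 kg, 96 mm tall: straight round body 46 mm across up to 64 mm, cap 37 mm across to 80 mm, thin nozzle to 96 mm. Point: on its axis half-way up, 48 mm above the foot; z up. Grip the body from above 4 to 8 mm above this point, fingers closing across the row (26 mm gaps along it).
- brown_mid (a point): The dark brown sauce bottle, an upright plastic squeeze bottle, 0.1 to 0.2 kg, 96 mm tall: straight round body 46 mm across up to 64 mm, cap 37 mm across to 80 mm, thin nozzle to 96 mm. Point: on its axis half-way up, 48 mm above the foot; z up. Grip the body from above 4 to 8 mm above this point, fingers closing across the row (26 mm gaps along it).
- saucer_red: The steel drip saucer (66 mm across, floor 4 mm thick, rim 9 mm) on which the tomato-red bottle stands at the start; all four are alike. Fixed to the tray. Origin: centre of its underside. It stays behind and marks the place in the row that this bottle came from.
- saucer_green: The steel drip saucer (66 mm across, floor 4 mm thick, rim 9 mm) on which the green bottle stands at the start; all four are alike. Fixed to the tray. Origin: centre of its underside. It stays behind and marks the place in the row that this bottle came from.
- saucer_white: The steel drip saucer (66 mm across, floor 4 mm thick, rim 9 mm) on which the white bottle stands at the start; all four are alike. Fixed to the tray. Origin: centre of its underside. It stays behind and marks the place in the row that this bottle came from.
- saucer_brown: The steel drip saucer (66 mm across, floor 4 mm thick, rim 9 mm) on which the dark brown bottle stands at the start; all four are alike. Fixed to the tray. Origin: centre of its underside. It stays behind and marks the place in the row that this bottle came from.
- tray: Pale wooden tray, 92 mm deep (x), 316 mm long (y), brass end handles, fixed, on the left or right of the counter. Origin: centre of its underside. y runs along the row to the robot's left, x away from the robot; turned up to 0.3 rad. Saucers at y = +108, +36, -36, -108 mm, undersides 12 mm up.
- caddy: Empty chrome wire caddy, 77 mm deep (x), 296 mm long (y), fixed, on the other side. Origin: centre of its underside; y along the row to the robot's left, turned up to 0.3 rad. Four square bays, centres x = 0, y = +108, +36, -36, -108 mm, 67 mm wide inside, floor 10 mm up (seated bottle's middle 58 mm up), wire rails to 29 mm, end loops to 49 mm.
- salt: Bystander: glass salt shaker with chrome cap, 35 mm across, 62 mm tall, standing between tray and caddy. Origin: centre of its foot. Loose; leave it where it is.
- tumbler: Bystander: empty glass tumbler, 68 mm across, 95 mm tall, standing beyond the two rows. Origin: centre of its foot. Loose; leave it where it is.

How it is judged:
By the outcome, as a careful person would: the job done as asked, in the order asked, and still so for the second after the job is handed in, with the robot touching nothing.
It also fails if it takes over 109 s, if anything falls off the work surface, if the arm or the gripper's body presses on something with over 40 N, if the wrist force passes 120 N, or if a joint passes its speed limit or range.

## Working session

There is one attempt and no reset: what is moved stays moved. The work goes in short steps, Python scripts to look and compute and a shell command to move; the robot and the scene stay as the last step left them, time stands still between calls to the robot, and variables do not carry over. Pictures are saved under pics/ and viewed, and the job is handed in when it is done.

```bash
mkdir -p pics; ls
python3 - <<'E'
from cell import env,optics,job
import cv2
print(env.state())
for n in("top","side","wrist"):
    p=optics.camera_params(n);print(n,p)
    cv2.imwrite(f"pics/{n}0.png",optics.read_camera(n)[:,:,::-1])
E
```

```text
pics
{'t': 0.0, 'joints': array([-1.33457520e+00,  4.91609268e-01,  1.55946219e+00,  1.08094895e-05,
        1.09169575e+00, -1.05545075e-01]), 'qvel': array([ 3.29568018e-04,  1.07787128e-03, -9.50318818e-04,  3.69077495e-04,
       -7.81239177e-05, -1.47850674e-03]), 'tau': array([-2.48576362e-03, -6.12656736e+01, -2.58184290e+01,  6.91674650e-02,
        4.83084668e-02, -9.11652569e-05]), 'eef_pos': array([ 209.46762419, -588.59005343,  214.02647796]), 'tcp_rot': array([-1.68450305,  1.56962172,  1.79885081]), 'ft_force': array([ 0.97231082, -0.62762756,  0.14279211]), 'moment': array([-0.01566804,  0.00640609,  0.03126781]), 'opening': 1.0041509315686177}
top {'fx': 503.88435224020026, 'fy': 503.88435224020026, 'cx': 273.07135793340296, 'cy': 209.07080795677035, 'world_from_camera': array([[-2.63251969e-02,  9.94997166e-01, -9.63723131e-02,
         5.06866996e+02],
       [-9.99609105e-01, -2.52935462e-02,  1.19110947e-02,
         9.12444712e+00],
       [ 9.41390792e-03,  9.66482036e-02,  9.95274084e-01,
         1.06939750e+03],
       [ 0.00000000e+00,  0.00000000e+00,  0.00
[... 282 characters left out ...]
6673020e-01, -7.57784410e-01,
        -8.70602065e+02],
       [-2.21440660e-02,  7.86471835e-01,  6.17229044e-01,
         7.80004718e+02],
       [ 0.00000000e+00,  0.00000000e+00,  0.00000000e+00,
         1.00000000e+00]])}
wrist {'fx': 297.86462579105586, 'fy': 297.86462579105586, 'cx': 280.6009537650222, 'cy': 207.83009345879478, 'world_from_camera': array([[ 3.35242463e-01,  9.08844734e-01,  2.48221151e-01,
         2.79787101e+02],
       [-9.42131760e-01,  3.23533961e-01,  8.78266616e-02,
        -5.64849617e+02],
       [-4.87173271e-04, -2.63300256e-01,  9.64713811e-01,
         3.84376533e+02],
       [ 0.00000000e+00,  0.00000000e+00,  0.00000000e+00,
         1.00000000e+00]])}
```

View pics/top0.png

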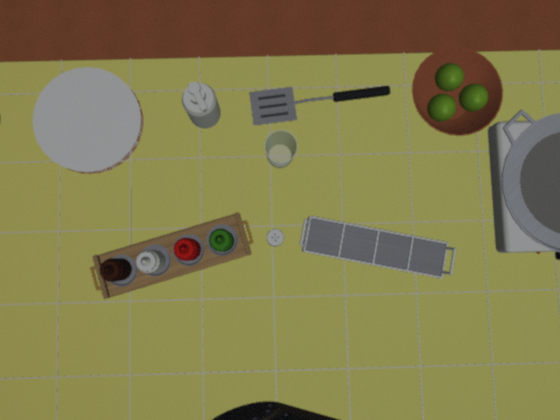

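View pics/side0.png

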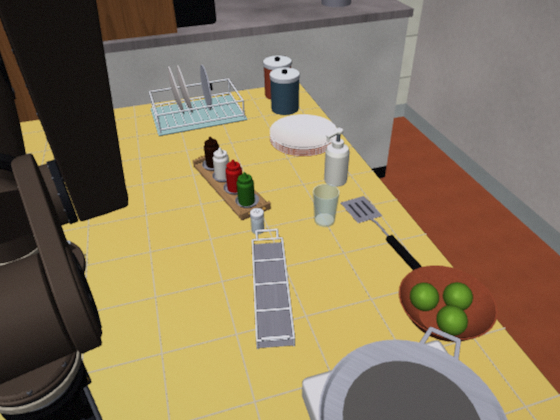

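View pics/wrist0.png

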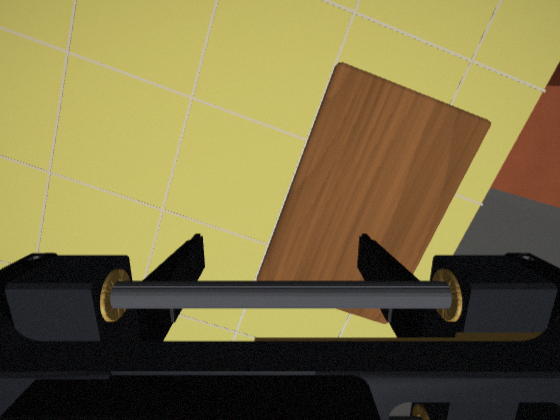

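The top view shows the tray at (170,255) with bottles, left to right, brown (117,268), white (150,260), red (187,249) and green (222,239). The caddy is at about (377,246), the salt at (275,237) and the tumbler at (281,150). Next I'll zoom in on the tray and caddy.

Run:
```python
import cv2
im=cv2.imread("pics/top0.png")
cv2.imwrite("pics/tz.png",cv2.resize(im[205:305,85:260],None,fx=4.5,fy=4.5,interpolation=cv2.INTER_CUBIC))
cv2.imwrite("pics/cz.png",cv2.resize(im[205:285,290:465],None,fx=4.5,fy=4.5,interpolation=cv2.INTER_CUBIC))
```

```text
(no output)
```

View pics/tz.png

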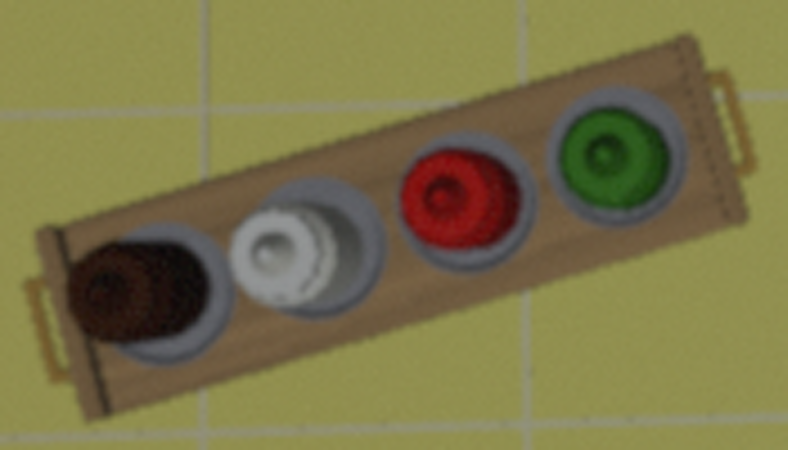

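View pics/cz.png

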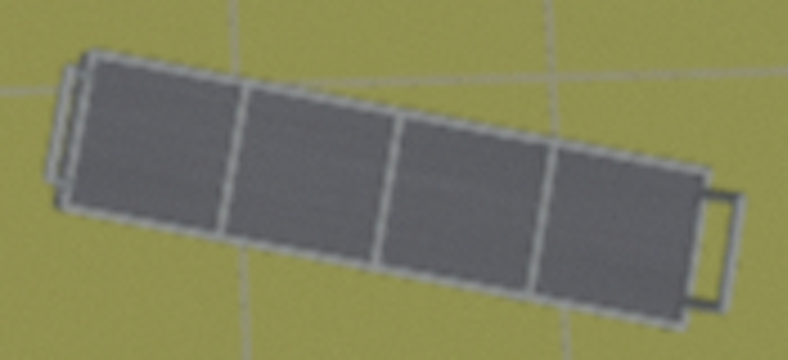

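```bash
cat > h.py <<'E'
import numpy as np
from cell import env,optics,job
def ray(name,u,v,z,p=None):
    p=p or optics.camera_params(name)
    T=p["world_from_camera"]
    d=T[:3,:3]@np.array([(u-p["cx"])/p["fx"],-(v-p["cy"])/p["fy"],-1])
    o=T[:3,3]; return o+d*(z-o[2])/d[2]
def proj(name,P,p=None):
    p=p or optics.camera_params(name)
    T=p["world_from_camera"]
    c=T[:3,:3].T@(np.asarray(P,float)-T[:3,3])
    return p["cx"]+p["fx"]*c[0]/-c[2], p["cy"]-p["fy"]*c[1]/-c[2]
E
python3 - <<'E'
from h import *
def f(x,y,ox,oy,z): return ray("top",ox+(x+.5)/4.5-.5,oy+(y+.5)/4.5-.5,z).round(1)
S=[(165,292),(318,247),(468,201),(618,157)]
N=[(100,288),(272,252),(445,195),(605,152)]
s=[f(*p,85,205,21) for p in S];n=[f(*p,85,205,112) for p in N]
print("saucer",s);print("nozzle",n)
d=s[0]-s[3];print(np.hypot(*d[:2]),np.arctan2(-d[0],d[1]),np.mean(s,0))
d=n[0]-n[3];print(np.hypot(*d[:2]),np.arctan2(-d[0],d[1]),np.mean(n,0))
C=[(88,52),(710,172),(687,326),(62,208)]
c=[f(*p,290,205,29) for p in C];print("caddy",c,np.mean(c,0))
for a,b in [(0,1),(3,2),(3,0),(2,1)]:
    d=c[a]-c[b];print(np.hypot(*d[:2]),np.arctan2(-d[0],d[1]))
for a,b in [((245,82),(222,235)),((400,115),(376,267)),((555,143),(533,294))]:
    print((f(*a,290,205,29)+f(*b,290,205,29))/2)
print("salt",ray("top",275,237,62),"tumb",ray("top",281,140,95),ray("top",281,156,0))
E
```

```text
saucer [array([491.3, 312.6,  21. ]), array([509.9, 242.6,  21. ]), array([529.2, 173.7,  21. ]), array([547.6, 104.4,  21. ])]
nozzle [array([495. , 313.3, 112. ]), array([508.1, 241.6, 112. ]), array([530., 169., 112.]), array([546.3, 101.5, 112. ])]
215.67783845356018 0.2640967924335904 [519.5   208.325  21.   ]
217.92413817656822 0.2376332192789248 [519.85 206.35 112.  ]
caddy [array([590.9, -77.7,  29. ]), array([ 528.3, -361.8,   29. ]), array([ 458.5, -347.1,   29. ]), array([519.7, -63.5,  29. ])] [ 524.35  -212.525   29.   ]
290.9150563308816 -0.2168793053402193
290.1282475044442 -0.21253772316677047
72.60220382329996 1.3739410154067717
71.33112924943775 1.3632278981937545
[ 540.3  -142.95   29.  ]
[ 523.6  -213.25   29.  ]
[ 509.2 -284.3   29. ]
salt [548.26761953  -5.30819166  62.        ] tumb [737.44591172 -21.74571253  95.        ] [724.83456371 -23.77785332   0.        ]
```

Run:
```python
from h import *
from scipy.spatial.transform import Rotation as R
s=env.state();m=R.from_euler("xyz",s["tcp_rot"]).as_matrix()
print(m.round(3)); y=m[:,1];print("jaw yaw deg",np.degrees(np.arctan2(y[1],y[0])),s["eef_pos"],s["joints"])
```

```text
[[-0.     0.335 -0.942]
 [ 0.001 -0.942 -0.335]
 [-1.    -0.001 -0.   ]]
jaw yaw deg -70.41704232112971 [ 209.47949435 -588.65488131  214.19696108] [-1.33458493e+00  4.91407560e-01  1.55933104e+00  2.08115793e-05
  1.09168432e+00 -1.05585248e-01]
```

```bash
python3 -m handwheel '[{"travel":[28,40,5],"roll":7},{"travel":[55,80,10],"roll":14},{"travel":[83,120,15],"roll":21},{"travel":[110,160,20],"roll":28},{"travel":[138,200,25],"roll":35},{"travel":[165,240,30],"roll":42},{"travel":[190,280,35],"roll":49},{"travel":[205,310,36],"roll":55}]' -1; python3 -m handwheel '[{"travel":[8,32,0],"roll":3.2},{"travel":[15,65,0],"roll":3.2},{"travel":[15,65,0],"roll":3.2},{"travel":[15,65,0],"roll":3.2}]'
python3 - <<'E'
from h import *
import cv2,pickle
p=optics.camera_params("wrist");im=optics.read_camera("wrist")[:,:,::-1]
pickle.dump(p,open("w1.pkl","wb"));cv2.imwrite("pics/w1.png",im);print(env.state()["eef_pos"])
def bay(k,c=(524,-213),a=-.213):return (c[0]-np.sin(a)*k,c[1]+np.cos(a)*k)
for k in(72,0,-72):print(k,proj("wrist",(*bay(k),29),p))
E
```

```text
t: 0.95
eef_pos: [415.7, -276.6, 251.1]
tcp_rot: [1.459, 1.57, -0.375]
ft_force: [0.8, 0.0, -0.3]
opening: 0.997
t: 1.35
eef_pos: [429.7, -213.5, 250.7]
tcp_rot: [0.807, 1.57, -0.975]
ft_force: [0.3, -0.4, 0.1]
opening: 1.002
[ 429.55682525 -214.19669243  250.68215944]
72 (np.float64(353.4748068059036), np.float64(110.5322867583461))
0 (np.float64(349.86182551026934), np.float64(167.9957605297781))
-72 (np.float64(346.5833514910256), np.float64(220.13898807506934))
```

View pics/w1.png

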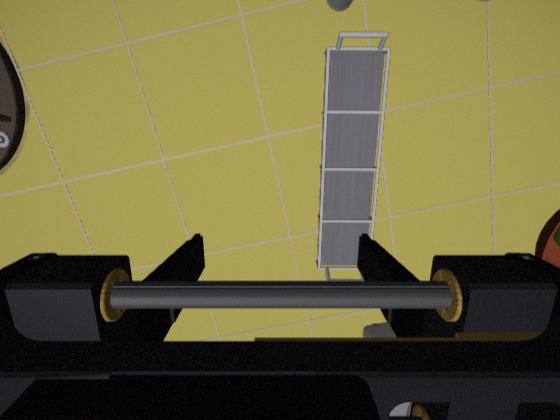

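The wrist view puts the caddy dividers at (353,112), (351,170) and (347,221). That is within 2 px (about 2 mm) of what the top camera predicts, so the caddy pose is good. Next I'll go above the green bottle.

```bash
python3 -m handwheel '[{"travel":[14,40,0],"roll":3.5},{"travel":[29,80,0],"roll":7},{"travel":[44,120,0],"roll":10.5},{"travel":[59,160,0],"roll":14},{"travel":[74,200,0],"roll":17.5},{"travel":[89,240,0],"roll":21},{"travel":[104,280,0],"roll":24.5},{"travel":[117.5,317,0],"roll":26.8}]'; python3 -m handwheel '[{"travel":[0,0,0],"roll":0},{"travel":[0,0,0],"roll":0}]'
python3 - <<'E'
from h import *
import cv2,pickle
p=optics.camera_params("wrist");im=optics.read_camera("wrist")[:,:,::-1]
pickle.dump(p,open("w2.pkl","wb"));cv2.imwrite("pics/w2.png",im);print(env.state()["eef_pos"])
for n,q in dict(g=(546.9,102.9),r=(528.8,172.6),w=(510.6,242.2),b=(492.5,311.9)).items():print(n,proj("wrist",(*q,112),p),proj("wrist",(*q,21),p))
E
```

```text
t: 2.2
eef_pos: [548.0, 103.8, 250.5]
tcp_rot: [0.487, 1.571, -0.828]
ft_force: [0.1, -0.6, -0.8]
opening: 1.002
t: 2.4
eef_pos: [547.3, 102.7, 250.1]
tcp_rot: [-1.439, 1.57, -2.755]
ft_force: [-0.5, -0.5, 0.8]
opening: 1.001
[547.07951783 102.02963911 250.2643403 ]
g (np.float64(280.1434792949595), np.float64(197.24792590301402)) (np.float64(280.2451196546739), np.float64(181.8071472223402))
r (np.float64(280.1497546008194), np.float64(127.06382163130554)) (np.float64(280.25499226946175), np.float64(126.84228569841311))
w (np.float64(280.0265075685765), np.float64(47.36103607315749)) (np.float64(280.1667398721378), np.float64(66.22177225683066))
b (np.float64(280.02511423852104), np.float64(-44.13286250894407)) (np.float64(280.173394235418), np.float64(-1.1157755534628109))
```

View pics/w2.png

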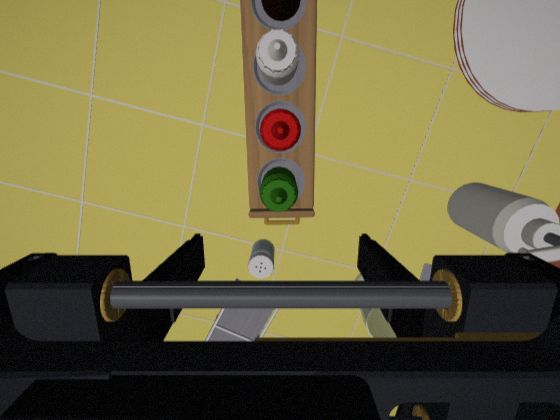

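The nozzles appear at green (279,197), red (280,130) and white (277,46), which matches the prediction. Now I'll descend and grip green.

```bash
python3 -m handwheel '[{"travel":[0,0,-40],"roll":0},{"travel":[0,0,-80],"roll":0},{"travel":[0,0,-120],"roll":0},{"travel":[0,0,-150],"roll":0},{"travel":[0,0,-175],"roll":0},{"travel":[0,0,-190],"roll":0},{"travel":[0,0,-199.5],"roll":0},{"travel":[0,0,-199.5],"roll":0}]';python3 -m handwheel '[{"travel":[0,0,0],"roll":0},{"travel":[0,0,0],"roll":0},{"travel":[0,0,0],"roll":0},{"travel":[0,0,0],"roll":0},{"travel":[0,0,0],"roll":0},{"travel":[0,0,0],"roll":0},{"travel":[0,0,0],"roll":0},{"travel":[0,0,0],"roll":0}]' 1
```

```text
t: 3.25
eef_pos: [546.7, 101.9, 50.5]
tcp_rot: [-1.713, 1.569, -3.031]
ft_force: [-0.1, -0.3, -0.4]
opening: 1.0
t: 4.05
eef_pos: [546.9, 103.2, 51.2]
tcp_rot: [-1.72, 1.571, -3.036]
ft_force: [-1.1, 0.4, 2.4]
opening: 0.481
```

```bash
python3 -m handwheel '[{"travel":[0,0,5],"roll":0},{"travel":[0,0,15],"roll":0},{"travel":[0,0,35],"roll":0},{"travel":[0,0,60],"roll":0},{"travel":[0,0,90],"roll":0},{"travel":[0,0,115],"roll":0},{"travel":[0,0,128],"roll":0},{"travel":[0,0,130],"roll":0}]';python3 -m handwheel '[{"travel":[0,-10,0],"roll":-1},{"travel":[-3,-30,0],"roll":-3},{"travel":[-6,-60,0],"roll":-5},{"travel":[-10,-95,0],"roll":-7},{"travel":[-14,-130,0],"roll":-9},{"travel":[-18,-165,0],"roll":-11},{"travel":[-22,-200,0],"roll":-13},{"travel":[-25,-230,0],"roll":-15}]';python3 -m handwheel '[{"travel":[-3,-30,0],"roll":-2},{"travel":[-6,-65,0],"roll":-4},{"travel":[-10,-100,0],"roll":-6},{"travel":[-14,-130,0],"roll":-8},{"travel":[-17,-160,0],"roll":-10},{"travel":[-19,-180,0],"roll":-11},{"travel":[-20,-190,0],"roll":-11.8},{"travel":[-20,-193,0],"roll":-11.8}]';python3 -m handwheel '[{"travel":[0,0,0],"roll":0},{"travel":[0,0,0],"roll":0}]'
python3 - <<'E'
from h import *
import cv2,pickle
from scipy.spatial.transform import Rotation as R
s=env.state();y=R.from_euler("xyz",s["tcp_rot"]).as_matrix()[:,1];print(s["eef_pos"],s["opening"],np.degrees(np.arctan2(y[1],y[0])))
for n in("wrist","side"):cv2.imwrite(f"pics/{n}3.png",optics.read_camera(n)[:,:,::-1])
E
```

```text
t: 4.85
eef_pos: [547.5, 103.2, 182.8]
tcp_rot: [1.385, 1.568, 0.069]
ft_force: [0.9, 0.5, -2.2]
opening: 0.478
t: 5.65
eef_pos: [520.9, -128.9, 179.7]
tcp_rot: [-1.876, 1.568, 2.826]
ft_force: [0.5, -0.2, -1.3]
opening: 0.478
t: 6.45
eef_pos: [501.6, -320.4, 180.4]
tcp_rot: [-2.113, 1.57, 2.385]
ft_force: [1.0, 0.3, -1.2]
opening: 0.482
t: 6.65
eef_pos: [502.2, -318.9, 181.1]
tcp_rot: [-2.453, 1.57, 2.047]
ft_force: [-0.1, -0.2, -1.3]
opening: 0.478
[ 502.15165084 -318.87253209  181.10218141] 0.4782989792589151 -12.147853419058551
```

View pics/wrist3.png

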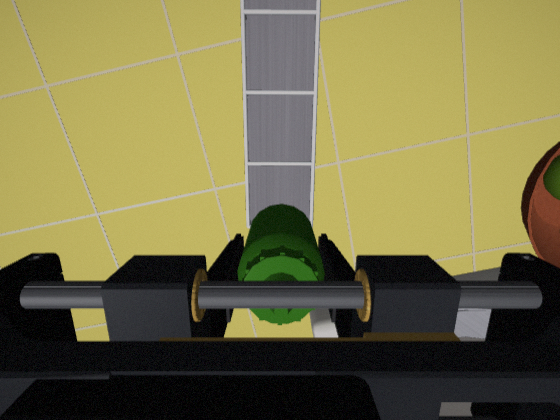

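View pics/side3.png

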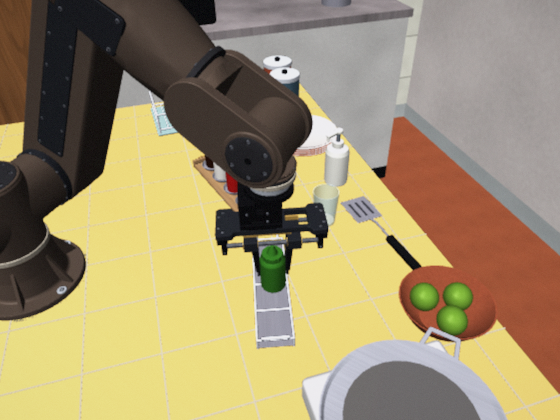

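The wrist view shows the caddy bays centred around column 281. Green is over the last bay. Now I'll lower it.

```bash
python3 -m handwheel '[{"travel":[0,0,-25],"roll":0},{"travel":[0,0,-55],"roll":0},{"travel":[0,0,-85],"roll":0},{"travel":[0,0,-110],"roll":0},{"travel":[0,0,-125],"roll":0},{"travel":[0,0,-131],"roll":0},{"travel":[0,0,-133],"roll":0},{"travel":[0,0,-134],"roll":0}]';python3 -m handwheel '[{"travel":[0,0,-0.6],"roll":0},{"travel":[0,0,-1.2],"roll":0},{"travel":[0,0,-1.8],"roll":0},{"travel":[0,0,-1.8],"roll":0}]'
```

```text
t: 7.55
eef_pos: [502.4, -319.8, 47.8]
tcp_rot: [1.153, 1.57, -0.63]
ft_force: [-1.1, 0.7, -1.5]
opening: 0.479
t: 7.95
eef_pos: [502.1, -319.9, 45.6]
tcp_rot: [1.203, 1.57, -0.581]
ft_force: [0.2, -0.7, -1.4]
opening: 0.48
```

```bash
python3 -m handwheel '[{"travel":[0,0,-0.4],"roll":0},{"travel":[0,0,-0.8],"roll":0},{"travel":[0,0,-0.8],"roll":0}]'; python3 -m handwheel '[{"travel":[0,0,-0.4],"roll":0},{"travel":[0,0,-0.4],"roll":0}]'
```

```text
t: 8.25
eef_pos: [502.1, -319.9, 45.2]
tcp_rot: [1.118, 1.57, -0.666]
ft_force: [-2.4, 0.7, 6.2]
opening: 0.477
t: 8.45
eef_pos: [502.1, -319.9, 45.2]
tcp_rot: [1.072, 1.57, -0.712]
ft_force: [-2.7, 1.8, 10.5]
opening: 0.48
```

```bash
python3 -m handwheel '[{"travel":[0,0,0],"roll":0},{"travel":[0,0,0],"roll":0},{"travel":[0,0,0],"roll":0},{"travel":[0,0,0],"roll":0},{"travel":[0,0,0],"roll":0},{"travel":[0,0,0],"roll":0}]' -1; python3 -m handwheel '[{"travel":[0,0,10],"roll":0},{"travel":[0,0,30],"roll":0},{"travel":[0,0,60],"roll":0},{"travel":[0,0,90],"roll":0},{"travel":[0,0,120],"roll":0},{"travel":[0,0,145],"roll":0},{"travel":[0,0,157],"roll":0},{"travel":[0,0,157],"roll":0}]'; python3 -m handwheel '[{"travel":[2,30,0],"roll":2},{"travel":[4,65,0],"roll":4},{"travel":[6,100,0],"roll":6},{"travel":[8,135,0],"roll":8},{"travel":[10,170,0],"roll":10},{"travel":[12,205,0],"roll":12},{"travel":[14,240,0],"roll":13},{"travel":[15,270,0],"roll":14}]';  python3 -m handwheel '[{"travel":[2,35,0],"roll":2},{"travel":[4,70,0],"roll":4},{"travel":[6,105,0],"roll":6},{"travel":[8,140,0],"roll":8},{"travel":[10,175,0],"roll":10},{"travel":[11,205,0],"roll":12},{"travel":[12,222.5,0],"roll":12.8},{"travel":[12,222.5,0],"roll":12.8}]'; python3 -m handwheel '[{"travel":[0,0,0],"roll":0},{"travel":[0,0,0],"roll":0}]'
cat > snap.py <<'E'
from h import *
import cv2,sys
from scipy.spatial.transform import Rotation as R
s=env.state();y=R.from_euler("xyz",s["tcp_rot"]).as_matrix()[:,1];print(s["t"],s["eef_pos"],s["opening"],np.degrees(np.arctan2(y[1],y[0])))
k=sys.argv[1];L=[]
for n in sys.argv[2:]:
    i=optics.read_camera(n)[:,:,::-1];L.append(i)
for n,i in zip(sys.argv[2:],L):cv2.imwrite(f"pics/{n}{k}.png",i)
E
python3 snap.py 4 wrist side
```

```text
t: 9.05
eef_pos: [502.0, -319.9, 44.1]
tcp_rot: [-2.662, 1.571, 1.837]
ft_force: [0.3, 0.3, -1.6]
opening: 0.928
t: 9.85
eef_pos: [502.4, -320.1, 202.9]
tcp_rot: [1.128, 1.568, -0.656]
ft_force: [-0.0, 0.1, -0.0]
opening: 1.001
t: 10.65
eef_pos: [516.4, -48.1, 199.8]
tcp_rot: [-1.853, 1.569, 2.892]
ft_force: [0.2, 0.1, 0.0]
opening: 0.999
t: 11.45
eef_pos: [528.4, 174.3, 199.6]
tcp_rot: [-1.713, 1.569, -3.026]
ft_force: [-0.3, -0.4, 0.2]
opening: 1.0
t: 11.65
eef_pos: [528.8, 171.8, 200.6]
tcp_rot: [-1.5, 1.57, -2.818]
ft_force: [0.1, 0.4, 0.5]
opening: 0.996
11.65 [528.79790806 171.79835241 200.56813093] 0.996303638475645 14.528727853388002
```

View pics/wrist4.png

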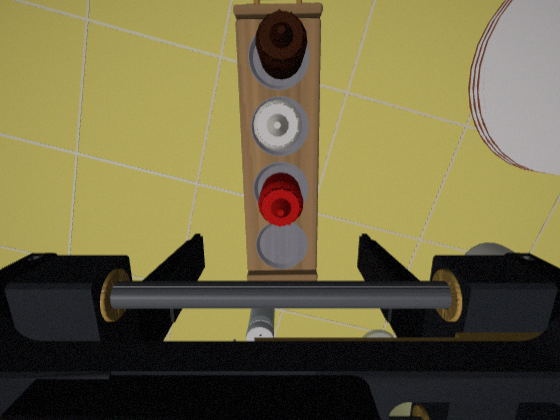

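View pics/side4.png

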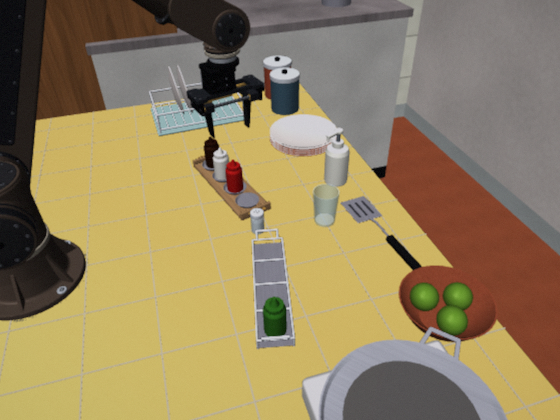

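Green stands upright in the rightmost bay. Red's nozzle is at (281,208), centred between the jaws. I'll grip red now.

```bash
python3 -m handwheel '[{"travel":[0,0,-30],"roll":0},{"travel":[0,0,-65],"roll":0},{"travel":[0,0,-100],"roll":0},{"travel":[0,0,-125],"roll":0},{"travel":[0,0,-142],"roll":0},{"travel":[0,0,-150],"roll":0},{"travel":[0,0,-150],"roll":0},{"travel":[0,0,-150],"roll":0}]';python3 -m handwheel '[{"travel":[0,0,0],"roll":0},{"travel":[0,0,0],"roll":0},{"travel":[0,0,0],"roll":0},{"travel":[0,0,0],"roll":0},{"travel":[0,0,0],"roll":0},{"travel":[0,0,0],"roll":0},{"travel":[0,0,0],"roll":0},{"travel":[0,0,0],"roll":0}]' 1; python3 -m handwheel '[{"travel":[0,0,5],"roll":0},{"travel":[0,0,15],"roll":0},{"travel":[0,0,35],"roll":0},{"travel":[0,0,60],"roll":0},{"travel":[0,0,90],"roll":0},{"travel":[0,0,115],"roll":0},{"travel":[0,0,128],"roll":0},{"travel":[0,0,130],"roll":0}]'
```

```text
t: 12.55
eef_pos: [529.4, 172.5, 51.9]
tcp_rot: [1.517, 1.57, 0.201]
ft_force: [-0.2, -0.3, -0.3]
opening: 1.002
t: 13.35
eef_pos: [528.9, 172.6, 51.1]
tcp_rot: [-1.528, 1.571, -2.845]
ft_force: [-0.5, 0.5, 0.7]
opening: 0.479
t: 14.15
eef_pos: [529.4, 172.7, 182.9]
tcp_rot: [1.511, 1.568, 0.194]
ft_force: [0.2, 0.3, -1.1]
opening: 0.478
```

```bash
python3 -m handwheel '[{"travel":[0,-10,0],"roll":-1},{"travel":[-1,-30,0],"roll":-3},{"travel":[-2,-60,0],"roll":-5},{"travel":[-3,-95,0],"roll":-7},{"travel":[-4,-130,0],"roll":-9},{"travel":[-5,-165,0],"roll":-11},{"travel":[-6,-200,0],"roll":-13},{"travel":[-7,-230,0],"roll":-15}]';python3 -m handwheel '[{"travel":[-1,-30,0],"roll":-2},{"travel":[-2,-65,0],"roll":-4},{"travel":[-3,-100,0],"roll":-6},{"travel":[-4,-130,0],"roll":-8},{"travel":[-4,-160,0],"roll":-10},{"travel":[-4.4,-180,0],"roll":-11},{"travel":[-4.4,-190,0],"roll":-11.8},{"travel":[-4.4,-192,0],"roll":-11.8}]';python3 -m handwheel '[{"travel":[0,0,0],"roll":0},{"travel":[0,0,0],"roll":0}]'
python3 snap.py 5 wrist
```

```text
t: 14.95
eef_pos: [521.0, -59.5, 179.7]
tcp_rot: [-1.738, 1.568, 2.965]
ft_force: [0.7, 0.8, -1.0]
opening: 0.479
t: 15.75
eef_pos: [516.9, -250.2, 180.0]
tcp_rot: [-1.921, 1.569, 2.576]
ft_force: [0.3, -0.1, -2.1]
opening: 0.476
t: 15.95
eef_pos: [517.5, -248.4, 180.9]
tcp_rot: [-2.137, 1.57, 2.363]
ft_force: [0.4, 0.0, -0.7]
opening: 0.48
15.95 [ 517.51571346 -248.44645373  180.9429078 ] 0.4799499336333749 -12.161823889471533
```

View pics/wrist5.png

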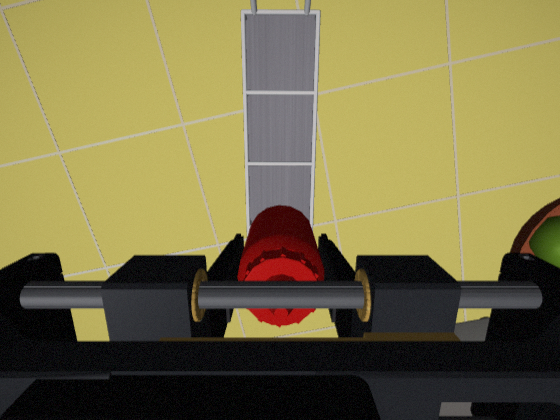

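The alignment matches the first placement, with dividers at rows 92 and 163 and the rails centred on column 280. I'll lower red.

```bash
python3 -m handwheel '[{"travel":[0,0,-25],"roll":0},{"travel":[0,0,-55],"roll":0},{"travel":[0,0,-85],"roll":0},{"travel":[0,0,-110],"roll":0},{"travel":[0,0,-125],"roll":0},{"travel":[0,0,-131],"roll":0},{"travel":[0,0,-133],"roll":0},{"travel":[0,0,-134],"roll":0}]';python3 -m handwheel '[{"travel":[0,0,-0.6],"roll":0},{"travel":[0,0,-1.2],"roll":0},{"travel":[0,0,-1.8],"roll":0},{"travel":[0,0,-2.2],"roll":0},{"travel":[0,0,-2.4],"roll":0},{"travel":[0,0,-2.4],"roll":0}]'
```

```text
t: 16.8
eef_pos: [518.0, -249.2, 47.8]
tcp_rot: [1.261, 1.57, -0.523]
ft_force: [-1.1, 0.0, -0.6]
opening: 0.481
t: 17.4
eef_pos: [517.7, -249.4, 45.1]
tcp_rot: [1.186, 1.57, -0.598]
ft_force: [-1.4, 0.5, 5.3]
opening: 0.482
```

```bash
python3 -m handwheel '[{"travel":[0,0,0],"roll":0},{"travel":[0,0,0],"roll":0},{"travel":[0,0,0],"roll":0},{"travel":[0,0,0],"roll":0},{"travel":[0,0,0],"roll":0},{"travel":[0,0,0],"roll":0},{"travel":[0,0,0],"roll":0}]' -1; python3 -m handwheel '[{"travel":[0,0,10],"roll":0},{"travel":[0,0,30],"roll":0},{"travel":[0,0,60],"roll":0},{"travel":[0,0,90],"roll":0},{"travel":[0,0,120],"roll":0},{"travel":[0,0,145],"roll":0},{"travel":[0,0,156.4],"roll":0},{"travel":[0,0,156.4],"roll":0}]'; python3 -m handwheel '[{"travel":[0,30,0],"roll":2},{"travel":[0,65,0],"roll":4},{"travel":[0,100,0],"roll":6},{"travel":[0,135,0],"roll":8},{"travel":[0,170,0],"roll":10},{"travel":[0,205,0],"roll":12},{"travel":[0,240,0],"roll":13},{"travel":[0,270,0],"roll":14}]';  python3 -m handwheel '[{"travel":[-1,35,0],"roll":2},{"travel":[-2,70,0],"roll":4},{"travel":[-4,105,0],"roll":6},{"travel":[-6,140,0],"roll":8},{"travel":[-8,175,0],"roll":10},{"travel":[-8.6,205,0],"roll":12},{"travel":[-8.6,221.1,0],"roll":13.5},{"travel":[-8.6,221.1,0],"roll":13.5}]'; python3 -m handwheel '[{"travel":[0,0,0],"roll":0},{"travel":[0,0,0],"roll":0}]'
python3 snap.py 6 wrist side
```

```text
t: 18.1
eef_pos: [517.6, -249.4, 44.7]
tcp_rot: [1.451, 1.571, -0.333]
ft_force: [-0.3, -0.1, -0.1]
opening: 0.983
t: 18.9
eef_pos: [518.0, -249.6, 202.7]
tcp_rot: [1.229, 1.568, -0.554]
ft_force: [-0.2, 0.2, -1.1]
opening: 0.996
t: 19.7
eef_pos: [516.8, 22.3, 199.8]
tcp_rot: [-1.715, 1.569, 3.03]
ft_force: [0.9, -0.5, -0.2]
opening: 1.004
t: 20.5
eef_pos: [508.5, 242.9, 200.0]
tcp_rot: [-1.535, 1.569, -2.836]
ft_force: [0.5, -1.5, 0.8]
opening: 1.001
t: 20.7
eef_pos: [509.1, 240.7, 200.8]
tcp_rot: [-1.265, 1.57, -2.57]
ft_force: [0.3, -0.6, -0.2]
opening: 1.003
20.7 [509.05619246 240.66232717 200.83620042] 1.0028693472091978 15.20243128576432
```

View pics/wrist6.png

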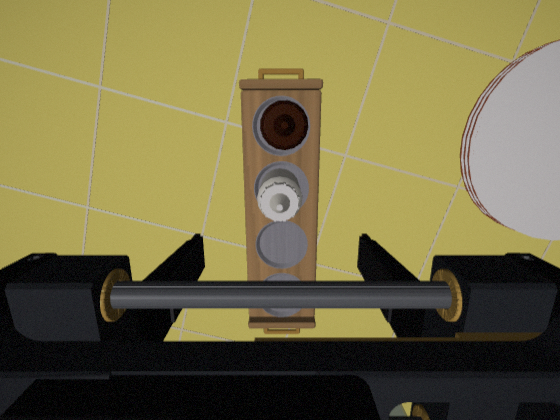

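View pics/side6.png

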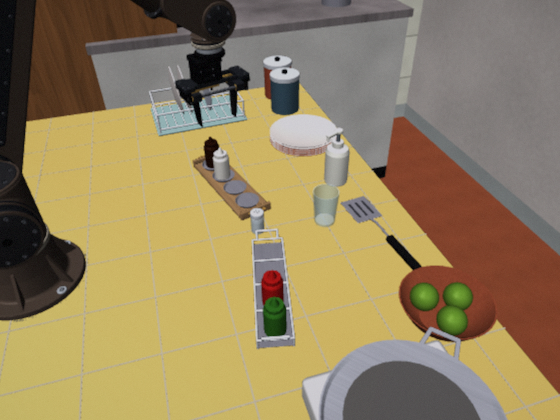

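Red and green stand in the two right-hand bays. White's nozzle is at (279,208), centred between the jaws.

```bash
python3 -m handwheel '[{"travel":[0,0,-30],"roll":0},{"travel":[0,0,-65],"roll":0},{"travel":[0,0,-100],"roll":0},{"travel":[0,0,-125],"roll":0},{"travel":[0,0,-142],"roll":0},{"travel":[0,0,-150],"roll":0},{"travel":[0,0,-150],"roll":0},{"travel":[0,0,-150],"roll":0}]';python3 -m handwheel '[{"travel":[0,0,0],"roll":0},{"travel":[0,0,0],"roll":0},{"travel":[0,0,0],"roll":0},{"travel":[0,0,0],"roll":0},{"travel":[0,0,0],"roll":0},{"travel":[0,0,0],"roll":0},{"travel":[0,0,0],"roll":0},{"travel":[0,0,0],"roll":0}]' 1; python3 -m handwheel '[{"travel":[0,0,5],"roll":0},{"travel":[0,0,15],"roll":0},{"travel":[0,0,35],"roll":0},{"travel":[0,0,60],"roll":0},{"travel":[0,0,90],"roll":0},{"travel":[0,0,115],"roll":0},{"travel":[0,0,128],"roll":0},{"travel":[0,0,130],"roll":0}]'
```

```text
t: 21.6
eef_pos: [509.5, 241.6, 51.9]
tcp_rot: [1.609, 1.57, 0.304]
ft_force: [0.1, 0.2, 0.5]
opening: 0.999
t: 22.4
eef_pos: [508.9, 241.7, 51.1]
tcp_rot: [-1.438, 1.571, -2.742]
ft_force: [-0.7, 0.4, 0.6]
opening: 0.479
t: 23.2
eef_pos: [509.4, 241.9, 182.9]
tcp_rot: [1.624, 1.568, 0.32]
ft_force: [1.4, -0.5, -1.2]
opening: 0.478
```

```bash
python3 -m handwheel '[{"travel":[0,-10,0],"roll":-1},{"travel":[2,-30,0],"roll":-3},{"travel":[4,-60,0],"roll":-5},{"travel":[6,-95,0],"roll":-7},{"travel":[8,-130,0],"roll":-9},{"travel":[10,-165,0],"roll":-11},{"travel":[12,-200,0],"roll":-13},{"travel":[14,-230,0],"roll":-15}]';python3 -m handwheel '[{"travel":[2,-30,0],"roll":-2},{"travel":[4,-65,0],"roll":-4},{"travel":[6,-100,0],"roll":-6},{"travel":[8,-130,0],"roll":-8},{"travel":[9,-160,0],"roll":-10},{"travel":[9.8,-180,0],"roll":-11},{"travel":[9.8,-190,0],"roll":-12.5},{"travel":[9.8,-191,0],"roll":-12.5}]';python3 -m handwheel '[{"travel":[0,0,0],"roll":0},{"travel":[0,0,0],"roll":0}]'
python3 snap.py 7 wrist
```

```text
t: 24.0
eef_pos: [522.1, 9.6, 179.7]
tcp_rot: [-1.61, 1.568, 3.104]
ft_force: [-0.4, -0.1, -1.0]
opening: 0.479
t: 24.8
eef_pos: [532.1, -180.2, 180.1]
tcp_rot: [-1.766, 1.569, 2.73]
ft_force: [-0.3, 0.9, -1.2]
opening: 0.479
t: 25.0
eef_pos: [532.7, -178.3, 180.9]
tcp_rot: [-2.074, 1.57, 2.426]
ft_force: [0.3, -0.4, -1.8]
opening: 0.476
25.0 [ 532.66184275 -178.33369153  180.94507624] 0.47583947830774687 -12.155898156438429
```

View pics/wrist7.png

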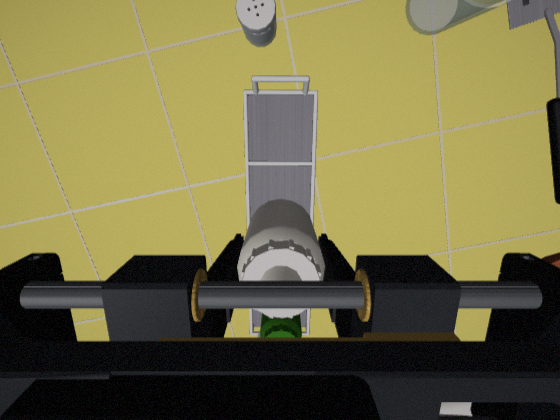

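The divider is at row 163 and the bay is centred on column 281, so white is aligned. I'll lower it.

```bash
python3 -m handwheel '[{"travel":[0,0,-25],"roll":0},{"travel":[0,0,-55],"roll":0},{"travel":[0,0,-85],"roll":0},{"travel":[0,0,-110],"roll":0},{"travel":[0,0,-125],"roll":0},{"travel":[0,0,-131],"roll":0},{"travel":[0,0,-133],"roll":0},{"travel":[0,0,-134],"roll":0}]';python3 -m handwheel '[{"travel":[0,0,-0.6],"roll":0},{"travel":[0,0,-1.2],"roll":0},{"travel":[0,0,-1.8],"roll":0},{"travel":[0,0,-2.2],"roll":0},{"travel":[0,0,-2.4],"roll":0},{"travel":[0,0,-2.4],"roll":0}]'
```

```text
t: 25.85
eef_pos: [533.2, -179.1, 47.7]
tcp_rot: [1.349, 1.57, -0.434]
ft_force: [0.0, -0.9, -1.0]
opening: 0.482
t: 26.45
eef_pos: [532.9, -179.3, 45.1]
tcp_rot: [1.317, 1.57, -0.467]
ft_force: [-1.4, -0.2, 4.9]
opening: 0.478
```

```bash
python3 -m handwheel '[{"travel":[0,0,0],"roll":0},{"travel":[0,0,0],"roll":0},{"travel":[0,0,0],"roll":0},{"travel":[0,0,0],"roll":0},{"travel":[0,0,0],"roll":0},{"travel":[0,0,0],"roll":0},{"travel":[0,0,0],"roll":0}]' -1; python3 -m handwheel '[{"travel":[0,0,10],"roll":0},{"travel":[0,0,30],"roll":0},{"travel":[0,0,60],"roll":0},{"travel":[0,0,90],"roll":0},{"travel":[0,0,120],"roll":0},{"travel":[0,0,145],"roll":0},{"travel":[0,0,156.4],"roll":0},{"travel":[0,0,156.4],"roll":0}]'; python3 -m handwheel '[{"travel":[-2,30,0],"roll":2},{"travel":[-5,65,0],"roll":4},{"travel":[-8,100,0],"roll":6},{"travel":[-11,135,0],"roll":8},{"travel":[-14,170,0],"roll":10},{"travel":[-17,205,0],"roll":12},{"travel":[-19,240,0],"roll":13},{"travel":[-21,270,0],"roll":14}]';  python3 -m handwheel '[{"travel":[-3,35,0],"roll":2},{"travel":[-6,70,0],"roll":4},{"travel":[-9,105,0],"roll":6},{"travel":[-12,140,0],"roll":8},{"travel":[-15,175,0],"roll":10},{"travel":[-18,205,0],"roll":12},{"travel":[-19,221.2,0],"roll":13.2},{"travel":[-19,221.2,0],"roll":13.2}]'; python3 -m handwheel '[{"travel":[0,0,0],"roll":0},{"travel":[0,0,0],"roll":0}]'
python3 snap.py 8 wrist side
```

```text
t: 27.15
eef_pos: [532.8, -179.3, 44.8]
tcp_rot: [1.397, 1.571, -0.387]
ft_force: [-0.1, 0.9, -0.5]
opening: 0.984
t: 27.95
eef_pos: [533.2, -179.4, 202.7]
tcp_rot: [1.344, 1.568, -0.44]
ft_force: [-0.3, 0.8, 0.1]
opening: 0.998
t: 28.75
eef_pos: [511.0, 92.3, 199.8]
tcp_rot: [-1.579, 1.569, -3.118]
ft_force: [0.0, 0.4, 0.2]
opening: 1.003
t: 29.55
eef_pos: [492.2, 313.1, 199.9]
tcp_rot: [-1.392, 1.569, -2.698]
ft_force: [0.6, 0.2, -0.4]
opening: 0.996
t: 29.75
eef_pos: [492.9, 310.8, 200.8]
tcp_rot: [-1.092, 1.57, -2.403]
ft_force: [-0.3, -0.7, -0.0]
opening: 1.003
29.75 [492.94228657 310.81472505 200.83683885] 1.003251039319757 14.901465803271323
```

View pics/wrist8.png

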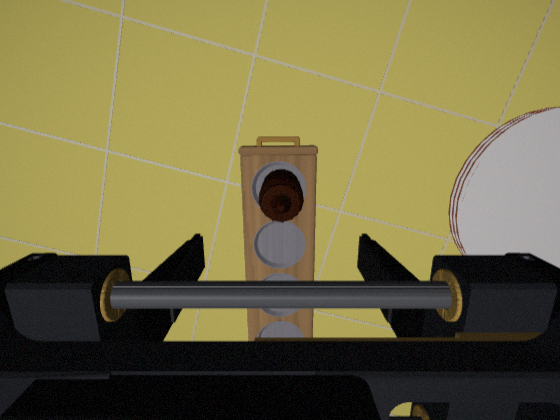

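View pics/side8.png

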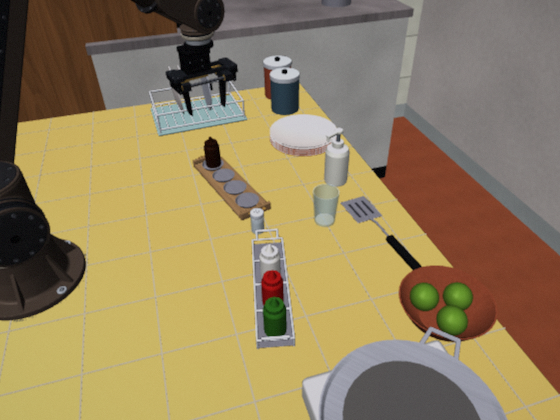

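White stands in its bay. Brown's nozzle is at (281,204). I'll shift 2 mm along the row, then grip.

```bash
python3 -m handwheel '[{"travel":[-0.5,2,-30],"roll":0},{"travel":[-0.5,2,-65],"roll":0},{"travel":[-0.5,2,-100],"roll":0},{"travel":[-0.5,2,-125],"roll":0},{"travel":[-0.5,2,-142],"roll":0},{"travel":[-0.5,2,-150],"roll":0},{"travel":[-0.5,2,-150],"roll":0},{"travel":[-0.5,2,-150],"roll":0}]';python3 -m handwheel '[{"travel":[0,0,0],"roll":0},{"travel":[0,0,0],"roll":0},{"travel":[0,0,0],"roll":0},{"travel":[0,0,0],"roll":0},{"travel":[0,0,0],"roll":0},{"travel":[0,0,0],"roll":0},{"travel":[0,0,0],"roll":0},{"travel":[0,0,0],"roll":0}]' 1; python3 -m handwheel '[{"travel":[0,0,5],"roll":0},{"travel":[0,0,15],"roll":0},{"travel":[0,0,35],"roll":0},{"travel":[0,0,60],"roll":0},{"travel":[0,0,90],"roll":0},{"travel":[0,0,115],"roll":0},{"travel":[0,0,128],"roll":0},{"travel":[0,0,130],"roll":0}]'
```

```text
t: 30.65
eef_pos: [492.8, 313.9, 52.0]
tcp_rot: [1.74, 1.57, 0.43]
ft_force: [-0.3, 0.5, 0.3]
opening: 0.999
t: 31.45
eef_pos: [492.3, 313.9, 51.1]
tcp_rot: [1.353, 1.571, 0.043]
ft_force: [0.1, 0.2, -0.9]
opening: 0.478
t: 32.25
eef_pos: [492.7, 314.2, 182.9]
tcp_rot: [1.76, 1.568, 0.451]
ft_force: [0.0, -0.5, -1.3]
opening: 0.478
```

```bash
python3 -m handwheel '[{"travel":[1,-10,0],"roll":-1},{"travel":[4,-30,0],"roll":-3},{"travel":[8,-60,0],"roll":-5},{"travel":[13,-95,0],"roll":-7},{"travel":[18,-130,0],"roll":-9},{"travel":[23,-165,0],"roll":-11},{"travel":[27,-200,0],"roll":-13},{"travel":[31,-230,0],"roll":-15}]';python3 -m handwheel '[{"travel":[4,-30,0],"roll":-2},{"travel":[8,-65,0],"roll":-4},{"travel":[13,-100,0],"roll":-6},{"travel":[17,-130,0],"roll":-8},{"travel":[21,-160,0],"roll":-10},{"travel":[24,-180,0],"roll":-11},{"travel":[25,-190,0],"roll":-12.2},{"travel":[25,-193,0],"roll":-12.2}]';python3 -m handwheel '[{"travel":[0,0,0],"roll":0},{"travel":[0,0,0],"roll":0}]'
python3 snap.py 9 wrist
```

```text
t: 33.05
eef_pos: [522.5, 81.7, 179.7]
tcp_rot: [-1.469, 1.568, -3.043]
ft_force: [0.4, -0.1, -1.0]
opening: 0.479
t: 33.85
eef_pos: [547.7, -109.9, 180.1]
tcp_rot: [-1.672, 1.569, 2.825]
ft_force: [1.0, 1.1, -1.3]
opening: 0.479
t: 34.05
eef_pos: [548.0, -108.3, 180.9]
tcp_rot: [-1.845, 1.57, 2.655]
ft_force: [-0.2, -0.1, -1.4]
opening: 0.477
34.05 [ 548.02370731 -108.25654367  180.93738376] 0.4774134099767776 -12.16668601625572
```

View pics/wrist9.png

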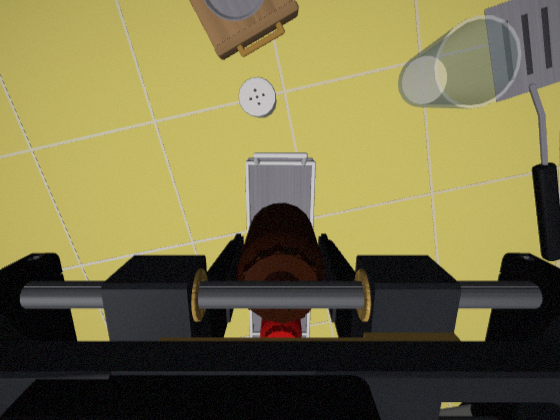

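The end rail is at row 162 and the bay is centred on column 281, the same as before. I'll lower brown.

```bash
python3 -m handwheel '[{"travel":[0,0,-25],"roll":0},{"travel":[0,0,-55],"roll":0},{"travel":[0,0,-85],"roll":0},{"travel":[0,0,-110],"roll":0},{"travel":[0,0,-125],"roll":0},{"travel":[0,0,-131],"roll":0},{"travel":[0,0,-133],"roll":0},{"travel":[0,0,-134],"roll":0}]';python3 -m handwheel '[{"travel":[0,0,-0.6],"roll":0},{"travel":[0,0,-1.2],"roll":0},{"travel":[0,0,-1.8],"roll":0},{"travel":[0,0,-2.2],"roll":0},{"travel":[0,0,-2.4],"roll":0},{"travel":[0,0,-2.4],"roll":0}]'
```

```text
t: 34.9
eef_pos: [548.7, -108.8, 47.7]
tcp_rot: [1.488, 1.57, -0.295]
ft_force: [0.4, -0.1, -1.1]
opening: 0.478
t: 35.5
eef_pos: [548.4, -109.1, 45.1]
tcp_rot: [1.453, 1.57, -0.331]
ft_force: [-1.4, 0.5, 5.2]
opening: 0.478
```

Contact is confirmed. I'll release, rise, and back off toward the start side so the cameras have a clear view.

```bash
python3 -m handwheel '[{"travel":[0,0,0],"roll":0},{"travel":[0,0,0],"roll":0},{"travel":[0,0,0],"roll":0},{"travel":[0,0,0],"roll":0},{"travel":[0,0,0],"roll":0},{"travel":[0,0,0],"roll":0},{"travel":[0,0,0],"roll":0}]' -1; python3 -m handwheel '[{"travel":[0,0,10],"roll":0},{"travel":[0,0,30],"roll":0},{"travel":[0,0,60],"roll":0},{"travel":[0,0,90],"roll":0},{"travel":[0,0,120],"roll":0},{"travel":[0,0,150],"roll":0},{"travel":[0,0,180],"roll":0},{"travel":[0,0,200],"roll":0}]'; python3 -m handwheel '[{"travel":[-10,35,0],"roll":0},{"travel":[-20,70,0],"roll":0},{"travel":[-30,110,0],"roll":0},{"travel":[-40,150,0],"roll":0},{"travel":[-50,190,0],"roll":0},{"travel":[-60,230,0],"roll":0},{"travel":[-70,270,0],"roll":0},{"travel":[-80,300,0],"roll":0}]'; python3 -m handwheel '[{"travel":[0,0,0],"roll":0},{"travel":[0,0,0],"roll":0},{"travel":[0,0,0],"roll":0},{"travel":[0,0,0],"roll":0}]'
python3 snap.py 10 top side
python3 - <<'E'
import cv2
a=cv2.imread("pics/top10.png");b=cv2.imread("pics/side10.png")
cv2.imwrite("pics/z10.png",cv2.resize(b[140:360,180:350],None,fx=2.7,fy=2.7,interpolation=cv2.INTER_CUBIC))
E
```

```text
t: 36.2
eef_pos: [548.3, -109.1, 44.8]
tcp_rot: [1.298, 1.571, -0.486]
ft_force: [0.0, -0.1, 0.2]
opening: 0.981
t: 37.0
eef_pos: [548.4, -109.1, 247.8]
tcp_rot: [1.473, 1.568, -0.311]
ft_force: [0.5, 0.2, -0.2]
opening: 1.001
t: 37.8
eef_pos: [467.4, 192.9, 245.6]
tcp_rot: [2.159, 1.57, 0.376]
ft_force: [-0.2, -0.7, 0.0]
opening: 0.999
t: 38.2
eef_pos: [468.6, 190.0, 244.9]
tcp_rot: [1.451, 1.571, -0.334]
ft_force: [0.8, -0.4, 0.1]
opening: 0.999
38.2 [468.62896507 190.03098796 244.92777728] 0.9985326247412254 -12.296811937265984
```

View pics/top10.png

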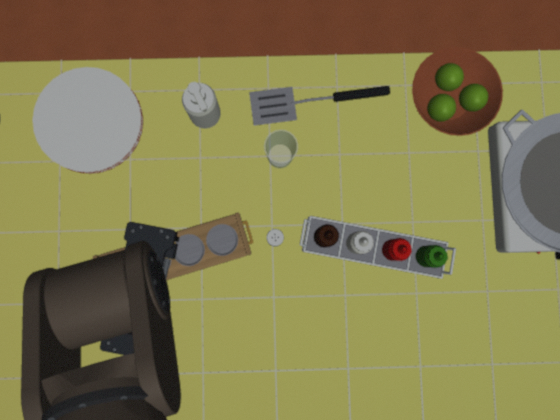

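View pics/z10.png

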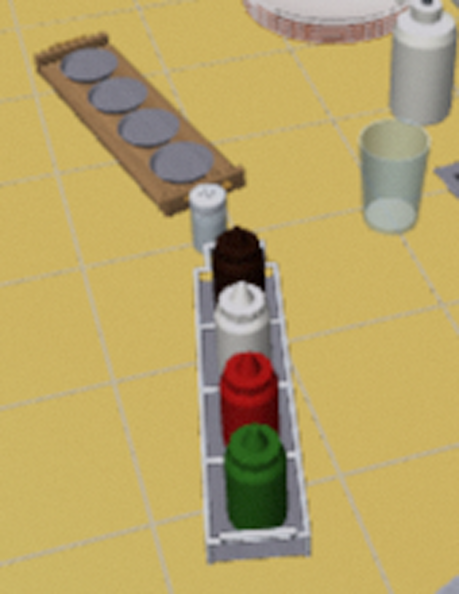

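The top view has brown (326,236), white (362,243), red (399,249) and green (435,257), one upright in each bay. The saucers are still on the tray. The salt (275,237) and tumbler (281,150) haven't moved, so I'll hand in.

```bash
python3 -c "
from cell import job;print(job.job_done())"
```

```text
the job is handed in; nothing more can be done
None
```

All four sauce bottles are in the wire caddy, one to a bay, in the tray's original order from the robot's left: brown, white, red, green. I lowered each one until the wrist force showed it touching the floor (about 5 to 10 N), then let go.

The last top and side pictures show all four upright and the four saucers still on the tray. The salt shaker and tumbler are at the same pixel positions as at the start. The arm was clear of everything at hand-in, about 38 s in.

No check failed. The wrist and top cameras differed by about 2 mm on the caddy's position and about 1° on the tray's angle, which the fit easily allowed.

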